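Clamp the brass rod in the V-cradle

ROBOT

A 7-joint arm with a two-finger parallel gripper is mounted at the origin on a cart in front of the work surface, level with it; the furniture and walls round the work are solid. World frame = base frame: x ahead of the robot, y to its left, z up, the work surface at z = 0. Lengths are in mm, angles in rad, forces in N, time in s.
With the tool pointing down it reaches from about 425 to 825 mm from the base axis. Payload 3.6 kg.
Tool frame: the origin (TCP) lies at the very end of the fingers, on their centre line; the grasp point (between the pads) lies 19 mm behind it (arm.grip_point_offset is the distance from the TCP to the grasp point, in mm); z points along the fingers, y is the line along which they close (so a half turn about z gives the same grasp; the last joint's range is limited). The gripper opens to 85 mm and grips with 20 to 120 N. Pads are 22 mm wide; open, the fingers measure 114 mm over their backs; the gripper's body (76 mm by 85 mm) begins 54 mm behind the grasp point. The pads swing forward as they close: fully open they stand 13 mm farther back than shut.
Start: joints at [-1.135, 0.615, -0.013, 1.423, 0.008, 1.103, -0.04], TCP at [290.159, 581.609, 209.197] pointing down, gripper open.
Joint ranges: [-3.12, 3.12], [-0.3, 2.06], [-1.34, 1.32], [0.26, 2.42], [-1.36, 4.5], [0.01, 1.98], [-2.84, 2.84]. Speed limits (rad/s): [2.79, 2.79, 3.14, 3.14, 3.14, 3.14, 3.14].

INTERFACE

Orientations are given as a 3x3 rotation matrix whose columns are the frame's x, y, z axes.
In Python, from bench import monitor, grab_frame, job, arm gives the robot as it stands.
- The arm moves only by the shell command python3 -m inch 'ROWS' [FORCE]. ROWS is JSON, a list of rows, each a list of 5 numbers: the shift along the tool's x, y, z each as a share of 0.04 m, from -1 to 1, then the turn about the tool's z as a share of 0.12 rad, from -1 to 1, then the opening, from 0 (shut) to 1 (fully open). A call has 1 to 12 rows; each row shifts and turns the commanded pose from where the row before left it, along the tool's axes as they then stand; what a row does not reach is not made up. A row lasts 1/12 s, in which the tool goes at most 41.7 mm and 7.16 degrees, less where a joint would pass 70% of its speed; a pose out of reach is approached as far as the arm can. A call with a number of a shift or a turn outside -1 to 1 is refused whole. A call with a gripper value outside its range is refused whole. The fingers move at their own pace and stop on an object; FORCE is the grip in N (left out, the last holds). Time passes only in rows, so rows that do not move let the fingers close. It gives the time, the measured TCP pose, the force, the opening and the grip force at its end, in the units of the state.
- monitor.state(): the state, without advancing time (a new reading comes with each control period).
- grab_frame(name): name is "scene" or "side" or "wrist"; returns a dict with "frame" (400x640x3 uint8, red, green, blue), "range_z" (400x640 float32, mm along the optical axis (not along the pixel's ray), 0 where there is no reading), "fx", "fy", "cx", "cy" (pixels), "R" (3x3) and "t" (3): a world point X has camera coordinates R X + t. Camera axes: x right, y down, z forward; pixel columns grow to the right and rows downward; lengths in mm; the calibration is good to about 2 mm. A picture is of the moment at which its call begins.
- job.close_job(): hands the job in; it is judged then, once.
The state is a dict: "time": time; "q": joint angles; "joint_velocities": joint speeds; "tau": joint torques, N m; "position": TCP position; "eef_rot": TCP orientation; "contact_force": force on the tool from outside, world axes, zero at the start; "wrist_torque": the same for the moment, N m; "gripper_width": finger opening in mm; "gripper_force": force on a finger pad.
Only numpy, scipy, OpenCV 4.12 (cv2) and the standard library are available. Lean on these libraries where they do the work, as an engineer would, in place of code of your own. Each camera call takes 0.05 s, during which the arm holds its last target. There are 200 camera calls.

TASK

Take the brass rod out of the rod rack, lay it lengthwise in the two V-notches of the blue cradle so that it sticks out about equally at both ends, then swing the cradle's hinged metal strap over until it lies on the rod. Do not drop the brass rod, and leave the silvery steel rod in the rack.

Things in the scene. Friction and masses are not known exactly. Their poses are not given: they have to be found in the camera images.
- brass_rod: Yellow brass rod, 20 mm diameter, 190 mm long, 0.15 to 0.3 kg. Origin at its middle, x along it. Starts level in one of two parallel lanes, 80 mm apart, of a grey rack, axis 40 mm above the worktop, on two 14 mm thick, 34 mm high rails about 60 mm either side of its middle. Between the rails it is free all round (6 mm high strip midway between lanes): grip across its middle from above.
- steel_rod: Silvery steel rod of the same size, in the other lane of the same grey rack; it stays there. Origin at its middle, x along it.
- v_cradle: Fixed cradle: dark base 176 x 76 x 8 mm, two blue saddles at x = -68 and +68 mm, each 20 (x) x 52 (y) x 54 mm high, free space between. Origin under its centre, x along the groove, z up. 90 degree V-notches along y = 0, 28 mm wide at the top, bottom at z = 40 mm: a seated rod has its axis at z = 54, top at z = 64 mm. Strap's hinge ears: x = -68, y = -32 mm, up to z = 72 mm.
- strap (a joint): Metal strap, orange patch at its free end, 18 mm wide, 5 thick, 66 long; hinge along cradle x through x = -68, y = -32, z = 67 mm. Angle in rad: 0 level toward +y, resting on the seated rod (end at y = +34 mm); 1.57 upright; stop 1.75, leaning to -y; -0.12 if no rod. Starts at 1.3 to 1.7. Stiff: stays where left, about 1 N at its end turns it; push it over from its -y side, then down.

How it is judged (in metres and radians):
On the way, in this order (a step that is already met when the one before it is completed fails the run):
1. the brass rod lies in both V-notches while the strap is still open (more than 0.6 rad) (y of brass_rod in the frame of v_cradle between -0.008 and 0.008 m and z of brass_rod in the frame of v_cradle between 0.048 and 0.062 m and angle between the x axis of brass_rod and the x axis of v_cradle, either way round below 0.12 rad and value of joint strap above 0.6 rad), for 0.2 s.
2. the strap is swung over onto the rod (value of joint strap below 0.175 rad), for 0.2 s.
At the end, for the whole second after the job is handed in: Brass rod at rest in both notches: middle within 20 mm of the cradle centre along the groove and 8 mm across, axis 48 to 60 mm above the worktop and within 0.12 rad of the groove; strap down within 0.175 rad of level; steel rod within 30 mm of its start (x of brass_rod in the frame of v_cradle between -0.02 and 0.02 m and y of brass_rod in the frame of v_cradle between -0.008 and 0.008 m and z of brass_rod in the frame of v_cradle between 0.048 and 0.06 m and angle between the x axis of brass_rod and the x axis of v_cradle, either way round below 0.12 rad and value of joint strap below 0.175 rad and linear speed of brass_rod below 0.02 m/s and distance of steel_rod from where it was at the start of the episode below 0.03 m); the robot touches nothing.
It fails at once if the brass rod is dropped (falls out of the fingers at more than 0.6 m/s, a fall of about 20 mm) (linear speed of brass_rod above 0.6 m/s and contact force between the fingers and brass_rod below 0.05 N).
It fails at once if the steel rod is moved more than 30 mm (distance of steel_rod from where it was at the start of the episode above 0.03 m).
It also fails if it takes over 51 s, if anything falls off the work surface, if the arm or the gripper's body presses on something with over 40 N, if the wrist force passes 120 N, or if a joint passes its speed limit or range.

## Working session

There is one attempt and no reset: what is moved stays moved. The work goes in short steps, Python scripts to look and compute and a shell command to move; the robot and the scene stay as the last step left them, time stands still between calls to the robot, and variables do not carry over. Pictures are saved under pics/ and viewed, at most 10 in all, crops included, and the job is handed in when it is done.

```bash
mkdir -p pics
cat > h.py <<'E'
import numpy as np, cv2
from bench import monitor, grab_frame, job, arm
def save(n,f): cv2.imwrite('pics/'+n+'.png', f['frame'][:,:,::-1])
def pts(f):
    z=f['range_z'].astype(float); v,u=np.indices(z.shape)
    c=np.stack([(u-f['cx'])/f['fx']*z,(v-f['cy'])/f['fy']*z,z],-1)
    w=(c-np.array(f['t']))@np.array(f['R']); w[z==0]=np.nan
    return w
E
python3 - <<'E'
from h import *
for n in('scene','side'):
    f=grab_frame(n); save(n,f); np.savez(n,**f); print(n,f['fx'],-np.array(f['R']).T@f['t'])
s=monitor.state(); print(s['time'],s['position'],s['eef_rot'],s['gripper_width'])
E
```

```text
scene 435.8604399242823 [-194.25797113  977.42793487  584.05271101]
side 404.1525578879027 [ 166.57778129 -966.30386607  540.09636274]
0.1 [289.8594424  580.96425075 208.16945382] [[-8.94823820e-01  4.46418316e-01 -1.00906209e-03]
 [ 4.46419456e-01  8.94821429e-01 -2.06879542e-03]
 [-2.06177850e-05 -2.30167237e-03 -9.99997351e-01]] 85.69952683658809
```

View pics/scene.png

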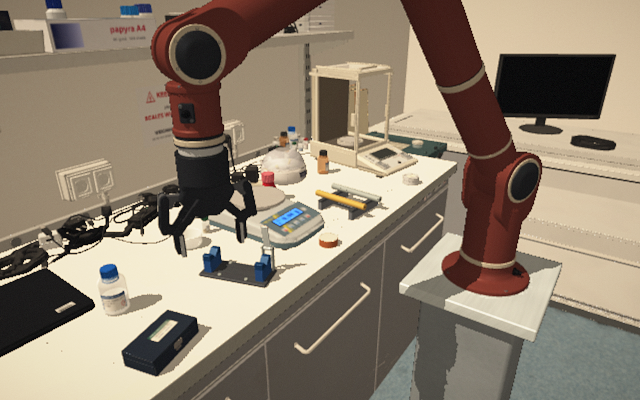

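View pics/side.png

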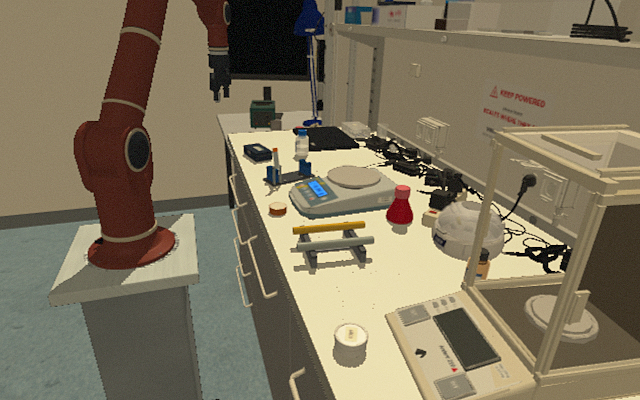

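The scene view shows the cradle at about (238,268), with its strap upright at the right saddle (267,235), and the brass rod at (340,199) with steel behind it. In the side view the brass rod is at (330,228), steel at (335,243), and the cradle at (290,172) with the balance between them.

```bash
cat > m.py <<'E'
from h import *
def load(n): return dict(np.load(n+'.npz'))
def comp(m,w,zlo,zhi,name,minpx=15):
    m=m&(w[...,2]>zlo)&(w[...,2]<zhi)&(abs(w[...,0])<1000)&(w[...,0]>250)
    n,l,s,c=cv2.connectedComponentsWithStats(m.astype('uint8'))
    for i in range(1,n):
        if s[i,4]<minpx: continue
        p=w[l==i]; md=np.median(p,0); xy=p[:,:2]
        d=np.linalg.svd(xy-xy.mean(0),full_matrices=False)[2][0]; e=(xy-md[:2])@d
        lo,hi=np.percentile(e,[1,99])
        print(name,s[i],'med',md.round(),'mid',(md[:2]+d*(lo+hi)/2).round(1),'len',round(hi-lo),'ang',round(np.arctan2(d[1],d[0]),3),'z',np.percentile(p[:,2],[2,98]).round())
if __name__=='__main__':
    for n in('scene','side'):
        f=load(n); w=pts(f); hsv=cv2.cvtColor(f['frame'],cv2.COLOR_RGB2HSV); h,s,v=[hsv[...,i].astype(int) for i in range(3)]
        comp((h>15)&(h<30)&(s>140),w,15,70,n+' brass')
        comp((h>100)&(h<125)&(s>130),w,10,70,n+' blue')
        comp((h>5)&(h<17)&(s>150),w,60,160,n+' orange',4)
        comp((w[...,0]<800)&(w[...,1]<30)&(w[...,1]>-350)&(s<80),w,30,60,n+' steel?')
        # everything tall between: obstacles
        m=(w[...,2]>15)&(w[...,2]<200)&(w[...,0]>250)&(w[...,0]<800)&(abs(w[...,1])<600)
        comp(m,w,15,400,n+' obst',60)
E
python3 m.py
```

```text
scene brass [316 190  50  20 295] med [472. -96.  43.] mid [476.6 -96.6] len 185 ang 3.047 z [32. 49.]
scene brass [284 225   8   7  16] med [478. 159.  46.] mid [479.7 158.8] len 30 ang 2.779 z [43. 50.]
scene blue [273 208  30  18 228] med [516. 116.  54.] mid [515.8 113.9] len 109 ang 1.615 z [50. 58.]
scene blue [203 246  18  26 262] med [541. 385.  32.] mid [543.1 372.1] len 53 ang -1.378 z [11. 54.]
scene blue [255 254  16  27 254] med [411. 348.  33.] mid [413.9 331.6] len 52 ang 1.725 z [11. 53.]
scene orange [320 155   7   3  13] med [ 716. -359.   71.] mid [ 717.4 -357.9] len 24 ang -2.659 z [68. 74.]
scene steel? [273 167  34  13 275] med [ 740. -179.   45.] mid [ 733.2 -191.6] len 132 ang 1.053 z [31. 59.]
scene steel? [331 184  51  20 340] med [ 460. -174.   42.] mid [ 468.1 -174.7] len 188 ang 3.065 z [31. 49.]
scene steel? [318 198   8   4  21] med [536. -86.  32.] mid [535.5 -83.8] len 28 ang 1.608 z [30. 34.]
scene steel? [296 202  26  16  51] med [503.  25.  48.] mid [504.7  25.3] len 89 ang 3.123 z [36. 59.]
scene steel? [348 207   9   5  21] med [415. -75.  32.] m
[... 2804 characters left out ...]
37.] mid [542.1 365.7] len 53 ang -1.155 z [16. 54.]
side obst [ 288  165  125   56 4669] med [603.  40.  55.] mid [590.7  46.2] len 352 ang 2.67 z [17. 93.]
side obst [269 202  17  10 128] med [388.  93.  19.] mid [388.3  96.8] len 53 ang -1.791 z [15. 22.]
side obst [  384   202   175   189 14346] med [ 617. -509.   66.] mid [ 697.5 -408.3] len 567 ang -2.242 z [ 27. 142.]
side obst [ 292  221   82   43 1563] med [ 471. -181.   41.] mid [ 471.6 -180.7] len 189 ang 3.112 z [18. 49.]
side obst [580 309  20  14 102] med [ 775. -594.   87.] mid [ 774.1 -593.9] len 51 ang -2.976 z [73. 90.]
side obst [334 323  34  29 779] med [ 396. -468.   26.] mid [ 398.1 -464.1] len 57 ang -2.053 z [18. 28.]
```

```bash
cat > go.py <<'E'
import sys
from h import *
s=monitor.state(); R=np.array(s['eef_rot']); p=np.array(s['position'])
x,y,z,a=map(float,sys.argv[1:5])   # a: wanted world angle of tool y
cur=np.arctan2(R[1,1],R[0,1]); da=(a-cur+np.pi/2)%np.pi-np.pi/2
T=np.array([[np.sin(a),0,0]]) 
c=cur+da; Y=np.array([np.cos(c),np.sin(c),0]); Z=np.array([0,0,-1.]); X=np.cross(Y,Z)
d=np.array([x,y,z])-p; u=np.array([X@d,Y@d,Z@d])/40
print('t',round(s['time'],2),'pos',p.round(1),'tooly',round(cur,3),'F',np.round(s['contact_force'],1),'w',round(s['gripper_width'],1),'g',round(s['gripper_force'],1))
print('turn units',round(-da/0.12,2),'then shift units',u.round(2),'norm',np.linalg.norm(u).round(2))
E
python3 go.py 465 335 300 1.85
```

```text
t 0.1 pos [289.9 581.  208.2] tooly 1.108 F [-0.2 -0.6  0.6] w 85.7 g 0.0
turn units -6.18 then shift units [-2.51 -7.12 -2.3 ] norm 7.89
```

```bash
python3 -m inch '[[0,0,0,-0.9,1],[0,0,0,-0.9,1],[0,0,0,-0.9,1],[0,0,0,-0.9,1],[0,0,0,-0.9,1],[0,0,0,-0.9,1],[0,0,0,-0.78,1],[0,0,-0.5,0,1],[0,0,-0.9,0,1],[0,0,-0.9,0,1]]'
python3 -m inch '[[-0.25,-0.7,0,0,1],[-0.25,-0.7,0,0,1],[-0.25,-0.7,0,0,1],[-0.25,-0.7,0,0,1],[-0.25,-0.7,0,0,1],[-0.25,-0.7,0,0,1],[-0.25,-0.7,0,0,1],[-0.25,-0.7,0,0,1],[-0.25,-0.7,0,0,1],[-0.25,-0.8,0,0,1],[0,0,0,0,1],[0,0,0,0,1]]'
python3 - <<'E'
from h import *
for n in('wrist','scene'):
    f=grab_frame(n); save(n+'2',f); np.savez(n+'2',**f); print(-np.array(f['R']).T@f['t'])
E
```

```text
time: 0.93
position: [289.9, 580.3, 300.1]
eef_rot: [[-0.961, -0.275, -0.002], [-0.275, 0.961, -0.005], [0.004, -0.004, -1.0]]
contact_force: [0.8, 1.1, 0.5]
gripper_width: 85.6
gripper_force: 0.0
time: 1.93
position: [466.1, 333.1, 300.6]
eef_rot: [[-0.963, -0.269, -0.0], [-0.269, 0.963, -0.002], [0.001, -0.002, -1.0]]
contact_force: [-0.5, 0.9, -0.4]
gripper_width: 85.4
gripper_force: 0.0
[384.19748342 310.92316998 464.58101317]
[-194.25797113  977.42793487  584.05271101]
```

View pics/wrist2.png

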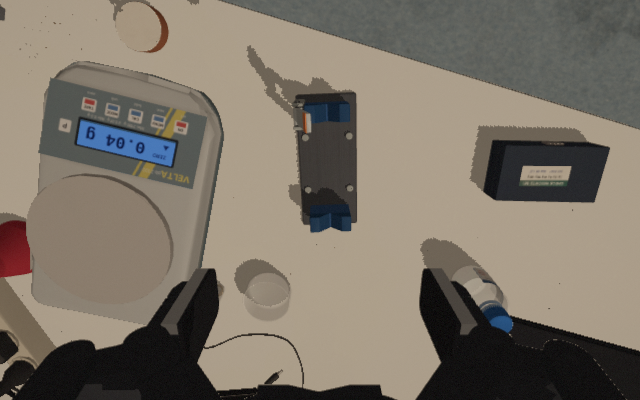

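The wrist view shows the cradle well: saddles at (326,112) and (330,218), and the strap and its orange patch at (303,118), beside the top saddle. Next I'll measure these.

```bash
cat > cr.py <<'E'
from m import *
import sys
f=load(sys.argv[1]); w=pts(f); hsv=cv2.cvtColor(f['frame'],cv2.COLOR_RGB2HSV); h,s,v=[hsv[...,i].astype(int) for i in range(3)]
roi=(w[...,0]>370)&(w[...,0]<590)&(w[...,1]>260)&(w[...,1]<430)
b=(h>98)&(h<125)&(s>110)&roi&(w[...,2]>25)
n,l,st,c=cv2.connectedComponentsWithStats(b.astype('uint8')); mids=[]
for i in range(1,n):
    if st[i,4]<60: continue
    p=w[l==i]; t=p[p[:,2]>50]
    r=cv2.minAreaRect(t[:,:2].astype('float32')); print('blue',st[i],p.mean(0).round(1),'top rect',np.round(r[0],1),np.round(r[1],1),round(r[2],1),'zmax',p[:,2].max().round(1)); mids.append(r[0])
d=roi&(w[...,2]>4)&(w[...,2]<60)
r=cv2.minAreaRect(w[d][:,:2].astype('float32')); print('all rect',np.round(r[0],1),np.round(r[1],1),round(r[2],1))
mids=np.array(sorted(mids)); 
if len(mids)==2: e=mids[1]-mids[0]; print('centre',mids.mean(0).round(1),'ang',np.arctan2(e[1],e[0]).round(3),'sep',np.hypot(*e).round(1))
t=w[roi&(w[...,2]>75)&(w[...,2]<200)]
for lo in range(75,140,10):
    q=t[(t[:,2]>=lo)&(t[:,2]<lo+10)]
    if len(q): print('strap z',lo,len(q),q.mean(0).round(1))
E
python3 cr.py wrist2
```

```text
blue [304 102  46  21 785] [419.4 331.5  47.7] top rect [421.3 329.6] [19.5 50.8] 17.3 zmax 56.1
blue [310 208  41  24 835] [547.4 370.5  45.5] top rect [550.1 371.2] [19.9 50.2] 17.6 zmax 59.3
all rect [485.7 350.2] [175.1  75.9] 17.9
centre [485.7 350.4] ang 0.312 sep 135.3
strap z 75 24 [431.3 299.7  79.9]
strap z 85 28 [428.7 301.1  89.5]
strap z 95 28 [428.4 303.2  99.9]
strap z 105 28 [427.3 305.  109.5]
strap z 115 25 [426.8 306.9 122. ]
strap z 125 135 [427.2 310.9 130. ]
```

```bash
python3 go.py 477 -100 230 1.489
```

```text
t 2.03 pos [463.7 336.8 300.8] tooly 1.851 F [0.5 0.6 0.1] w 85.4 g 0.0
turn units 3.01 then shift units [ -1.22 -10.86   1.77] norm 11.07
```

```bash
python3 -m inch '[[0,0,0,0.75,1],[0,0,0,0.75,1],[0,0,0,0.75,1],[0,0,0,0.75,1],[-0.1,-0.9,0,0,1],[-0.1,-0.9,0,0,1],[-0.1,-0.9,0,0,1],[-0.1,-0.9,0,0,1],[-0.1,-0.9,0,0,1],[-0.1,-0.9,0,0,1],[-0.1,-0.9,0,0,1],[-0.1,-0.9,0,0,1]]'
python3 -m inch '[[-0.1,-0.9,0,0,0.8],[-0.1,-0.9,0,0,0.8],[-0.1,-0.9,0,0,0.8],[-0.1,-0.9,0,0,0.8],[0,0,0.6,0,0.8],[0,0,0.6,0,0.8],[0,0,0.6,0,0.8],[0,0,0,0,0.8],[0,0,0,0,0.8]]'
cat > rod.py <<'E'
from m import *
import sys
f=grab_frame('wrist'); save(sys.argv[1],f); np.savez(sys.argv[1],**f)
w=pts(f); hsv=cv2.cvtColor(f['frame'],cv2.COLOR_RGB2HSV); h,s,v=[hsv[...,i].astype(int) for i in range(3)]
comp((h>12)&(h<32)&(s>110),w,20,400,'brass',150)
comp((s<80)&(w[...,1]<-130),w,38,60,'steel',150)
E
python3 rod.py wrist3; python3 go.py 477 -103 21 1.489
```

```text
time: 3.03
position: [472.5, 46.9, 301.3]
eef_rot: [[-0.997, 0.077, 0.0], [0.077, 0.997, 0.001], [-0.0, 0.001, -1.0]]
contact_force: [1.3, 0.1, -1.1]
gripper_width: 85.4
gripper_force: 0.0
time: 3.78
position: [477.0, -96.6, 228.6]
eef_rot: [[-0.997, 0.078, -0.003], [0.078, 0.997, 0.001], [0.003, 0.001, -1.0]]
contact_force: [1.3, -0.3, 1.0]
gripper_width: 68.4
gripper_force: 0.0
brass [ 302   70   21  186 3514] med [ 468. -102.   48.] mid [ 479.9 -103.1] len 184 ang -0.078 z [40. 50.]
brass [571 131  21  38 325] med [482. 161.  46.] mid [481.2 160.9] len 37 ang -0.321 z [42. 50.]
brass [555 202  16  20 185] med [540. 144.  59.] mid [540.2 143.8] len 21 ang -0.359 z [57. 61.]
steel [ 216   64   34  188 3696] med [ 458. -180.   48.] mid [ 469.3 -181. ] len 186 ang -0.079 z [40. 50.]
steel [   0  213   50  185 3223] med [ 604. -447.   48.] mid [ 624. -449.] len 221 ang -0.113 z [38. 59.]
steel [225 362  66  25 912] med [ 733. -198.   47.] mid [ 735.3 -192.5] len 78 ang 1.17 z [38. 58.]
t 3.83 pos [478.1 -97.1 229.9] tooly 1.492 F [ 0.7  0.2 -0.2] w 68.6 g 0.0
turn units 0.03 then shift units [ 0.01 -0.15  5.22] norm 5.22
```

View pics/wrist3.png

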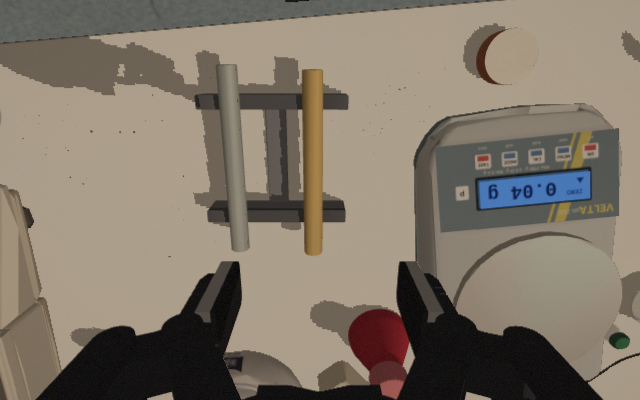

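Brass is the rod on the right of the image, at x≈313, rows 70–255. Steel is at x≈232, with clear space for the fingers between the rails. Now descending.

```bash
python3 -m inch '[[-0.04,-0.15,0.6,0,0.75],[0,0,0.8,0,0.75],[0,0,0.8,0,0.75],[0,0,0.8,0,0.75],[0,0,0.8,0,0.75],[0,0,0.6,0,0.75],[0,0,0.4,0,0.75],[0,0,0.3,0,0.75],[0,0,0.1,0,0.75],[0,0,0,0,0.75],[0,0,0,0,0.75]]'
python3 go.py 479.5 -103 21 1.492
```

```text
time: 4.75
position: [480.1, -104.4, 22.4]
eef_rot: [[-0.997, 0.08, 0.003], [0.08, 0.997, -0.0], [-0.003, -0.0, -1.0]]
contact_force: [0.5, -0.1, 1.1]
gripper_width: 64.1
gripper_force: 0.0
t 4.75 pos [ 480.1 -104.4   22.4] tooly 1.49 F [ 0.5 -0.1  1.1] w 64.1 g 0.0
turn units -0.01 then shift units [0.02 0.03 0.03] norm 0.05
```

```bash
python3 -m inch '[[0,0.02,0.03,0,0.5],[0,0,0,0,0.35],[0,0,0,0,0.2],[0,0,0,0,0.15],[0,0,0,0,0.1],[0,0,0,0,0.1],[0,0,0,0,0.1],[0,0,0,0,0.1],[0,0,0,0,0.1],[0,0,0,0,0.1],[0,0,0,0,0.1],[0,0,0,0,0.1]]' 80
python3 -m inch '[[0,0,-0.1,0,0.1],[0,0,-0.2,0,0.1],[0,0,-0.3,0,0.1],[0,0,-0.4,0,0.1],[0,0,-0.6,0,0.1],[0,0,-0.7,0,0.1],[0,0,-0.7,0,0.1],[0,0,-0.7,0,0.1],[0,0,-0.6,0,0.1],[0,0,-0.5,0,0.1],[0,0,-0.3,0,0.1],[0,0,0,0,0.1]]'
python3 rod.py wrist4;python3 go.py 485.7 350.3 210 1.881
```

```text
time: 5.75
position: [479.0, -103.0, 21.1]
eef_rot: [[-0.997, 0.081, 0.001], [0.081, 0.997, 0.001], [-0.001, 0.001, -1.0]]
contact_force: [-0.6, 2.0, 5.9]
gripper_width: 13.9
gripper_force: 75.8
time: 6.75
position: [479.7, -104.3, 226.9]
eef_rot: [[-0.997, 0.082, 0.006], [0.082, 0.997, -0.001], [-0.006, -0.001, -1.0]]
contact_force: [0.4, 1.0, -2.7]
gripper_width: 13.6
gripper_force: 74.4
brass [  293    52    52   340 14197] med [ 443. -102.  253.] mid [ 464.6 -103.7] len 153 ang -0.08 z [247. 256.]
brass [581 126  22  38 336] med [482. 161.  46.] mid [481.5 161. ] len 36 ang -0.324 z [42. 50.]
brass [565 197  16  20 191] med [540. 144.  59.] mid [540.1 143.8] len 21 ang -0.39 z [56. 61.]
brass [ 98 363  32  21 235] med [ 708. -371.   59.] mid [ 589.  -266.5] len 339 ang 2.417 z [ 48. 320.]
steel [ 222   58   35  191 3754] med [ 458. -180.   48.] mid [ 469.5 -181.1] len 185 ang -0.079 z [40. 50.]
steel [   0  203   61  197 3896] med [ 595. -448.   48.] mid [ 629.9 -451.4] len 250 ang -0.1 z [38. 59.]
t 6.8 pos [ 478.6 -104.   225.1] tooly 1.489 F [ 0.5  0.5 -2.4] w 13.9 g 74.4
turn units -3.26 then shift units [-3.63 10.76  0.38] norm 11.36
```

```bash
python3 -m inch '[[0,0,0,-0.5,0.1],[0,0,0,-0.5,0.1],[0,0,0,-0.5,0.1],[0,0,0,-0.5,0.1],[0,0,0,-0.5,0.1],[0,0,0,-0.5,0.1],[0,0,0,-0.26,0.1],[-0.15,0.4,0,0,0.1],[-0.2,0.6,0,0,0.1],[-0.2,0.6,0,0,0.1],[-0.2,0.6,0,0,0.1],[-0.2,0.6,0,0,0.1]]'
python3 -m inch '[[-0.2,0.6,0,0,0.1],[-0.2,0.6,0,0,0.1],[-0.2,0.6,0,0,0.1],[-0.2,0.6,0,0,0.1],[-0.2,0.6,0,0,0.1],[-0.2,0.6,0,0,0.1],[-0.2,0.6,0,0,0.1],[-0.2,0.6,0,0,0.1],[-0.2,0.6,0,0,0.1],[-0.2,0.6,0,0,0.1],[-0.2,0.6,0,0,0.1],[0,0,0,0,0.1]]'
python3 go.py 484.8 353.2 200 1.881
```

```text
time: 7.8
position: [478.9, 15.4, 222.3]
eef_rot: [[-0.952, -0.305, -0.004], [-0.305, 0.953, -0.0], [0.004, 0.001, -1.0]]
contact_force: [0.4, 0.0, -2.6]
gripper_width: 13.8
gripper_force: 74.4
time: 8.8
position: [480.8, 299.8, 222.0]
eef_rot: [[-0.95, -0.313, -0.004], [-0.313, 0.95, 0.004], [0.003, 0.005, -1.0]]
contact_force: [-0.4, 1.2, -2.8]
gripper_width: 14.0
gripper_force: 74.5
t 8.8 pos [480.8 299.8 222. ] tooly 1.89 F [-0.4  1.2 -2.8] w 14.0 g 74.5
turn units 0.07 then shift units [-0.5   1.24  0.55] norm 1.45
```

```bash
python3 -m inch '[[-0.25,0.6,0,0.07,0.1],[-0.25,0.5,0,0,0.1],[0,0.14,0,0,0.1],[0,0,0,0,0.1],[0,0,0,0,0.1],[0,0,0,0,0.1]]'
python3 rod.py wrist5; python3 cr.py wrist5; python3 go.py 484.8 353.2 60 1.881
```

```text
time: 9.3
position: [487.9, 343.9, 223.1]
eef_rot: [[-0.955, -0.295, -0.001], [-0.295, 0.955, -0.003], [0.002, -0.002, -1.0]]
contact_force: [0.9, -0.2, -2.7]
gripper_width: 13.5
gripper_force: 74.6
brass [  292    52    52   340 14228] med [452. 334. 250.] mid [473.6 340.2] len 154 ang 0.303 z [243. 252.]
brass [119  86  30  36 379] med [482. 161.  46.] mid [481.3 161.1] len 36 ang -0.322 z [42. 50.]
brass [ 89 151  21  20 213] med [540. 144.  59.] mid [540.3 143.5] len 21 ang -0.403 z [57. 62.]
blue [345  83  10  24 220] [414.6 349.9  52.8] top rect [414.8 350.3] [19.2  8.3] 18.6 zmax 54.7
blue [342 214  10  28 258] [541.2 390.1  48.8] top rect [544.3 391. ] [20.   9.4] 18.7 zmax 54.8
all rect [485.6 350.2] [174.8  75.9] 17.9
centre [479.6 370.7] ang 0.305 sep 135.8
strap z 75 30 [431.1 299.6  79.8]
strap z 85 36 [429.5 301.3  90.1]
strap z 95 40 [429.8 303.6 100.1]
strap z 105 10 [425.2 303.3 106.4]
t 9.35 pos [488.1 344.  223.4] tooly 1.87 F [-0.1  0.1 -2.7] w 13.5 g 74.6
turn units -0.09 then shift units [0.01 0.24 4.09] norm 4.09
```

View pics/wrist5.png

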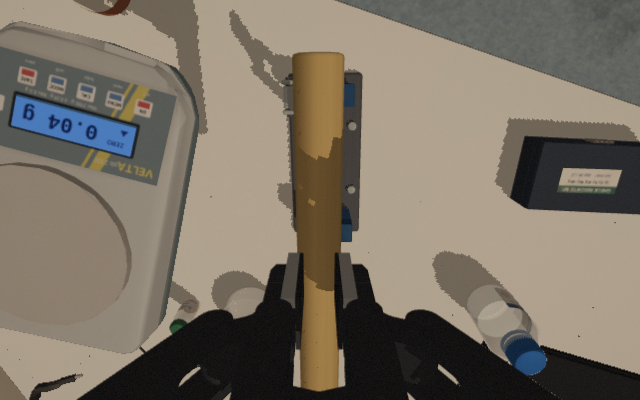

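The rod is held along the groove above the cradle, spanning (292–345, 52 and down). The strap peeks out at (290,90). Measured offsets are small, so I'm lowering in two stages with a 3 mm +y bias to clear the strap.

```bash
python3 -m inch '[[0.05,0.24,0,-0.09,0.1],[0,0,0.3,0,0.1],[0,0,0.4,0,0.1],[0,0,0.4,0,0.1],[0,0,0.3,0,0.1],[0,0,0.3,0,0.1],[0,0,0.2,0,0.1],[0,0,0,0,0.1],[0,0,0,0,0.1],[0,0,0,0,0.1]]'
python3 go.py 484 353 58 1.881
```

```text
time: 10.18
position: [483.6, 355.2, 148.9]
eef_rot: [[-0.952, -0.307, 0.001], [-0.307, 0.952, 0.001], [-0.002, 0.001, -1.0]]
contact_force: [0.4, -0.1, -2.9]
gripper_width: 13.8
gripper_force: 74.6
t 10.18 pos [483.6 355.2 148.9] tooly 1.883 F [ 0.4 -0.1 -2.9] w 13.8 g 74.6
turn units 0.02 then shift units [ 0.01 -0.06  2.27] norm 2.27
```

```bash
python3 -m inch '[[0,-0.05,0.2,0,0.1],[0,0,0.3,0,0.1],[0,0,0.3,0,0.1],[0,0,0.3,0,0.1],[0,0,0.3,0,0.1],[0,0,0.3,0,0.1],[0,0,0.3,0,0.1],[0,0,0.2,0,0.1],[0,0,0,0,0.1],[0,0,0,0,0.1]]'
python3 go.py 485 350.4 36.5 1.881;  python3 - <<'E'
from m import *
f=grab_frame('side'); save('side6',f); np.savez('side6',**f)
f=grab_frame('scene'); save('scene6',f); np.savez('scene6',**f)
cv2.imwrite('pics/c6.png',cv2.resize(f['frame'][190:300,160:320,::-1],(800,550),interpolation=cv2.INTER_CUBIC))
E
```

```text
time: 11.02
position: [483.8, 352.7, 59.9]
eef_rot: [[-0.952, -0.307, -0.0], [-0.307, 0.952, -0.0], [0.0, -0.0, -1.0]]
contact_force: [0.9, -0.8, -2.1]
gripper_width: 13.4
gripper_force: 74.6
t 11.02 pos [483.8 352.7  59.9] tooly 1.883 F [ 0.9 -0.8 -2.1] w 13.4 g 74.6
turn units 0.02 then shift units [-0.01 -0.07  0.58] norm 0.59
```

View pics/c6.png

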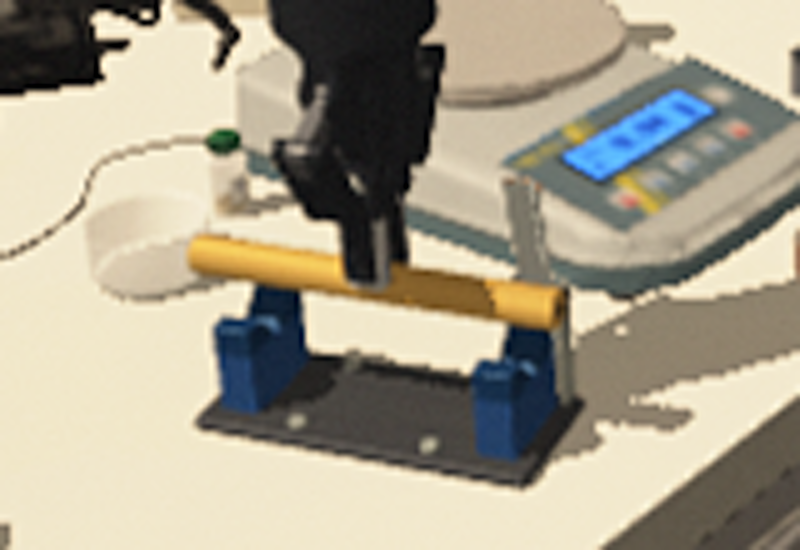

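The rod hangs level over both notches, with the strap still upright behind the right end. Next I'm lowering it until it touches.

```bash
python3 -m inch '[[0,-0.06,0.1,0,0.1],[0,0,0.1,0,0.1],[0,0,0.1,0,0.1],[0,0,0.1,0,0.1],[0,0,0.08,0,0.1],[0,0,0,0,0.1],[0,0,0,0,0.1]]'
python3 go.py 485 350.4 36.5 1.881
```

```text
time: 11.7
position: [484.3, 350.5, 40.4]
eef_rot: [[-0.952, -0.307, -0.001], [-0.307, 0.952, -0.0], [0.001, -0.0, -1.0]]
contact_force: [0.4, -0.4, -1.7]
gripper_width: 14.1
gripper_force: 74.6
t 11.7 pos [484.3 350.5  40.4] tooly 1.883 F [ 0.4 -0.4 -1.7] w 14.1 g 74.6
turn units 0.02 then shift units [-0.02 -0.01  0.1 ] norm 0.1
```

```bash
python3 -m inch '[[0,0,0.05,0,0.1],[0,0,0.03,0,0.1],[0,0,0.03,0,0.1],[0,0,0,0,0.1],[0,0,0,0,0.1]]'
python3 go.py 485 350.4 35 1.881
```

```text
time: 12.12
position: [484.5, 350.5, 36.4]
eef_rot: [[-0.952, -0.307, -0.0], [-0.307, 0.952, -0.0], [0.0, -0.0, -1.0]]
contact_force: [0.8, 1.5, -2.7]
gripper_width: 13.4
gripper_force: 74.6
t 12.12 pos [484.5 350.5  36.4] tooly 1.883 F [ 0.8  1.5 -2.7] w 13.4 g 74.6
turn units 0.02 then shift units [-0.01 -0.01  0.03] norm 0.04
```

```bash
python3 -m inch '[[0,0,0.04,0,0.1],[0,0,0,0,0.1],[0,0,0,0,0.1]]'; python3 -m inch '[[0,0,0.03,0,0.1],[0,0,0,0,0.1],[0,0,0,0,0.1]]'
```

```text
time: 12.37
position: [484.9, 350.3, 35.1]
eef_rot: [[-0.952, -0.307, 0.001], [-0.307, 0.952, -0.0], [-0.001, -0.0, -1.0]]
contact_force: [0.2, -1.4, -1.3]
gripper_width: 13.7
gripper_force: 75.2
time: 12.62
position: [485.1, 350.2, 34.7]
eef_rot: [[-0.952, -0.307, 0.001], [-0.307, 0.952, -0.0], [-0.001, -0.001, -1.0]]
contact_force: [-0.2, -2.3, 4.8]
gripper_width: 13.8
gripper_force: 77.0
```

Contact felt (+6 N). Releasing gently, then going up.

```bash
python3 -m inch '[[0,0,0,0,0.18],[0,0,0,0,0.22],[0,0,0,0,0.28],[0,0,0,0,0.35],[0,0,0,0,0.45],[0,0,0,0,0.5],[0,0,0,0,0.5],[0,0,-0.3,0,0.5],[0,0,-0.6,0,0.5],[0,0,-0.8,0,0.5],[0,0,-0.8,0,0.5],[0,0,-0.8,0,0.5]]' 30
python3 -m inch '[[0,0,-0.8,0,0.3],[0,0,-0.8,0,0],[0,0,0,0,0],[0,0,0,0,0],[0,0,0,0,0]]'
python3 rod.py wrist7; python3 cr.py wrist7; python3 go.py 470 290 180 1.881
```

```text
time: 13.62
position: [484.3, 350.5, 167.8]
eef_rot: [[-0.952, -0.308, 0.0], [-0.308, 0.952, 0.0], [-0.0, 0.0, -1.0]]
contact_force: [1.9, 0.4, -0.1]
gripper_width: 43.1
gripper_force: 0.0
time: 14.03
position: [484.0, 350.2, 229.8]
eef_rot: [[-0.952, -0.307, -0.0], [-0.307, 0.952, -0.0], [0.0, -0.0, -1.0]]
contact_force: [-0.1, 0.8, -0.7]
gripper_width: 0.1
gripper_force: 0.0
brass [ 308   67   22  187 3760] med [472. 346.  61.] mid [482.9 349.7] len 179 ang 0.312 z [54. 64.]
brass [115  85  30  36 366] med [482. 161.  46.] mid [481.2 161. ] len 37 ang -0.326 z [42. 50.]
brass [ 85 148  21  20 211] med [540. 144.  59.] mid [540.1 143.5] len 21 ang -0.397 z [56. 62.]
blue [290  85  17  23 266] [425.1 313.7  52. ] top rect [427.1 312.1] [18.8 14.6] 17.8 zmax 54.7
blue [330  85  17  23 362] [415.4 347.   52.4] top rect [415.7 347.2] [18.8 14.9] 18.4 zmax 55.1
blue [294 213  15  27 372] [552.5 353.3  48. ] top rect [555.7 354.1] [19.6 14.6] 17.3 zmax 55.0
blue [329 213  14  27 364] [541.5 387.5  47.9] top rect [544.7 388.5] [19.7 13.7] 19.0 zmax 54.9
all rect [484.9 350. ] [186.3  75.9] 17.8
strap z 75 27 [430.1 299.2  80. ]
strap z 85 30 [429.4 301.5  90. ]
strap z 95 36 [428.8 303.3 100.4]
strap z 105 28 [427.2 305.3 110.2]
strap z 115 24 [428.1 307.  122.4]
strap z 125 227 [427.2 311.1 130. ]
t 14.08 pos [483.7 349.9 228.8] tooly 1.883 F [-0.4 -0.1  0. ] w 0.2 g 0.0
turn units 0.02 then shift units [ 0.78 -1.32  1.22] norm 1.96
```

View pics/wrist7.png

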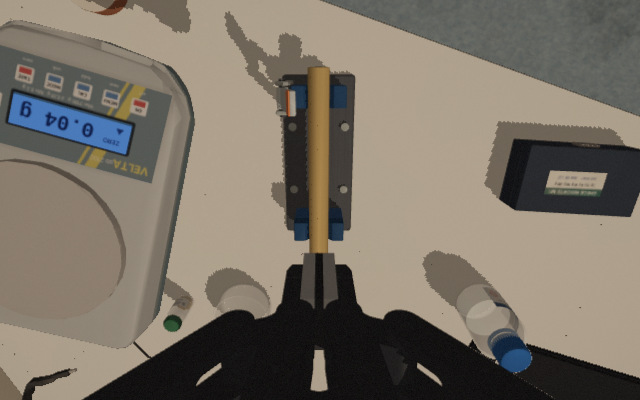

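The rod is seated: line (318, 67–255), middle 3 mm off centre, axis aligned. The strap is upright at (289,100). Next: shut fingers go to the strap's −y side.

```bash
python3 go.py 439.3 272.5 110 1.881
```

```text
t 14.08 pos [483.7 349.9 228.8] tooly 1.883 F [-0.4 -0.1  0. ] w 0.2 g 0.0
turn units 0.02 then shift units [ 1.65 -1.5   2.97] norm 3.71
```

```bash
python3 -m inch '[[0.4,-0.4,0,0,0],[0.6,-0.55,0,0,0],[0.65,-0.55,0,0,0],[0,0,0.4,0,0],[0,0,0.6,0,0],[0,0,0.7,0,0],[0,0,0.6,0,0],[0,0,0.4,0,0],[0,0,0.25,0,0],[0,0,0,0,0],[0,0,0,0,0]]'
python3 go.py 421 329.6 110 1.881
```

```text
time: 15.0
position: [439.8, 273.0, 111.0]
eef_rot: [[-0.952, -0.307, -0.002], [-0.307, 0.952, -0.001], [0.002, -0.0, -1.0]]
contact_force: [0.5, 0.4, -0.5]
gripper_width: -0.2
gripper_force: 0.0
t 15.0 pos [439.8 273.  111. ] tooly 1.883 F [ 0.5  0.4 -0.5] w -0.2 g 0.0
turn units 0.02 then shift units [0.01 1.49 0.03] norm 1.49
```

```bash
python3 -m inch '[[0,0.15,0,0,0],[0,0.15,0,0,0],[0,0.15,0,0,0],[0,0.15,0,0,0],[0,0.15,0,0,0],[0,0.15,0,0,0],[0,0.15,0,0,0],[0,0.15,0,0,0],[0,0.15,0.05,0,0],[0,0.1,0.1,0,0],[0,0,0,0,0]]'
python3 - <<'E'
from m import *
f=grab_frame('scene'); save('scene8',f)
cv2.imwrite('pics/c8.png',cv2.resize(f['frame'][190:300,160:320,::-1],(800,550),interpolation=cv2.INTER_CUBIC))
E
```

```text
time: 15.92
position: [421.2, 329.4, 104.8]
eef_rot: [[-0.951, -0.309, -0.001], [-0.309, 0.951, -0.0], [0.001, 0.0, -1.0]]
contact_force: [0.5, -0.5, -0.6]
gripper_width: -0.2
gripper_force: 0.0
```

View pics/c8.png

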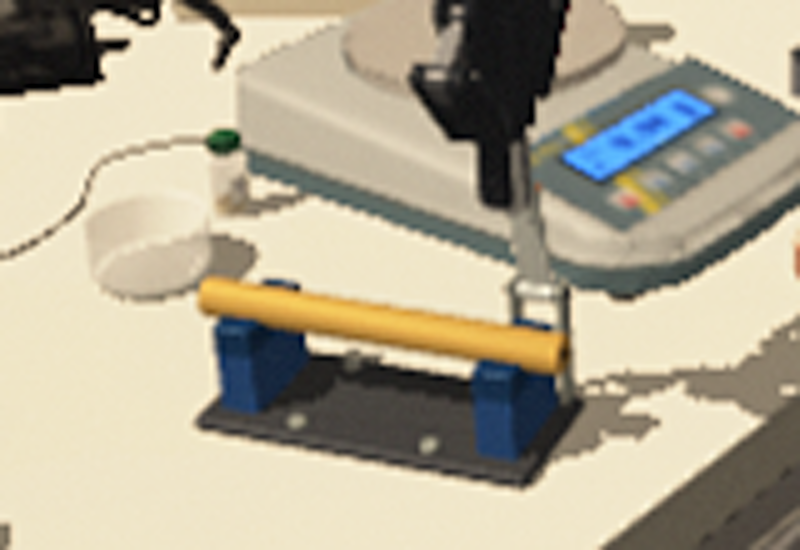

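The finger tip is at crop (495,205), and a grey bar runs from the ears (535,280) up to (515,140). It's unclear whether the strap followed, so I'll measure it.

Run:
```python
from m import *
C=np.array([485.7,350.3]); X=np.array([.952,.305]); Y=np.array([-.305,.952])
for n in('scene','side','wrist'):
    f=grab_frame(n); save(n+'9',f); w=pts(f); l=np.stack([(w[...,:2]-C)@X,(w[...,:2]-C)@Y,w[...,2]],-1)
    hsv=cv2.cvtColor(f['frame'],cv2.COLOR_RGB2HSV); h,s,v=[hsv[...,i].astype(int) for i in range(3)]
    r=(abs(l[...,0]+68)<20)&(abs(l[...,1])<70)&(l[...,2]>66)&(l[...,2]<140)
    for lo in range(66,140,8):
        m=r&(l[...,2]>=lo)&(l[...,2]<lo+8); b=m&(v>70)
        print(n,lo,'bright',b.sum(),l[b].mean(0).round() if b.any() else '', 'dark',(m&(v<=70)).sum(), l[m&(v<=70)].mean(0).round() if (m&(v<=70)).any() else '')
    o=r&(h>4)&(h<17)&(s>130); print('orange',o.sum(),l[o].mean(0).round() if o.any() else '')
```

```text
scene 66 bright 41 [-68. -28.  70.] dark 1 [-84. -31.  69.]
scene 74 bright 17 [-69. -27.  78.] dark 0 
scene 82 bright 19 [-69. -25.  86.] dark 0 
scene 90 bright 21 [-69. -23.  94.] dark 0 
scene 98 bright 19 [-68. -22. 102.] dark 0 
scene 106 bright 19 [-70. -20. 110.] dark 0 
scene 114 bright 8 [-73. -19. 116.] dark 0 
scene 122 bright 16 [-72.  -3. 127.] dark 0 
scene 130 bright 16 [-73.   4. 133.] dark 13 [-74.   7. 135.]
scene 138 bright 3 [-74.   7. 138.] dark 5 [-72.  10. 139.]
orange 0 
side 66 bright 21 [-69. -35.  69.] dark 1 [-85. -38.  67.]
side 74 bright 15 [-70. -32.  78.] dark 0 
side 82 bright 11 [-70. -29.  86.] dark 0 
side 90 bright 12 [-72. -28.  94.] dark 0 
side 98 bright 13 [-69. -26. 102.] dark 0 
side 106 bright 12 [-71. -24. 110.] dark 0 
side 114 bright 11 [-71. -23. 117.] dark 0 
side 122 bright 20 [-70. -17. 127.] dark 0 
side 130 bright 8 [-78.  -9. 133.] dark 8 [-72. -11. 135.]
side 138 bright 0  dark 3 [-76. -11. 139.]
orange 16 [-69. -22. 124.]
wrist 66 bright 399 [-71. -33.  70.] dark 99 [-80. -32.  68.]
wrist 74 bright 63 [-74. -30.  78.] dark 0 
wrist 82 bright 64 [-74. -29.  86.] dark 0 
wrist 90 bright 76 [-74. -27.  94.] dark 0 
wrist 98 bright 86 [-74. -25. 102.] dark 0 
wrist 106 bright 71 [-76. -23. 110.] dark 1 [-75. -20. 110.]
wrist 114 bright 100 [-75. -22. 119.] dark 2 [-75. -19. 117.]
wrist 122 bright 236 [-72. -20. 128.] dark 4 [-75. -13. 127.]
wrist 130 bright 472 [-72. -13. 132.] dark 246 [-76.  -2. 135.]
wrist 138 bright 53 [-79.  -2. 139.] dark 99 [-76.  -2. 139.]
orange 163 [-71. -21. 128.]
```

The strap is still at about 1.4 rad. The images put the shut finger tips at z≈124 with the TCP at 105, so they passed over the top. I'll go back and push about 25 mm lower.

```bash
python3 -m inch '[[0,0,-0.6,0,0],[0,0,-0.6,0,0],[0,-0.5,0,0,0],[0,-0.5,0,0,0],[0,-0.5,0,0,0],[0,0,0.4,0,0],[0,0,0.4,0,0],[0,0,0.4,0,0],[0,0,0.4,0,0],[0,0,0.15,0,0],[0,0,0,0,0]]'
python3 go.py 439.3 272.5 82 1.881
```

```text
time: 17.03
position: [440.0, 270.2, 82.4]
eef_rot: [[-0.952, -0.307, -0.003], [-0.307, 0.952, -0.002], [0.003, -0.001, -1.0]]
contact_force: [0.6, -0.1, 1.2]
gripper_width: -0.3
gripper_force: 0.0
t 17.03 pos [440.  270.2  82.4] tooly 1.883 F [ 0.6 -0.1  1.2] w -0.3 g 0.0
turn units 0.01 then shift units [-0.    0.06  0.01] norm 0.06
```

```bash
cat > st.py <<'E'
from m import *
C=np.array([485.7,350.3]); X=np.array([.952,.305]); Y=np.array([-.305,.952])
for n in('scene','side','wrist'):
    f=grab_frame(n); w=pts(f); l=np.stack([(w[...,:2]-C)@X,(w[...,:2]-C)@Y,w[...,2]],-1)
    hsv=cv2.cvtColor(f['frame'],cv2.COLOR_RGB2HSV); h,s,v=[hsv[...,i].astype(int) for i in range(3)]
    r=(abs(l[...,0]+68)<20)&(abs(l[...,1])<70)&(l[...,2]>60)&(l[...,2]<140)
    o=r&(h>4)&(h<15)&(s>130); print(n,'orange',o.sum(),l[o].mean(0).round() if o.any() else '')
    b=r&(abs(l[...,0]+68)<12); print([(lo,*l[q].mean(0).round()[1:]) for lo in range(-40,45,8) if (q:=b&(l[...,1]>=lo)&(l[...,1]<lo+8)).sum()>3])
E
python3 -m inch '[[0,0.15,0,0,0],[0,0.15,0,0,0],[0,0.15,0,0,0],[0,0.15,0,0,0],[0,0.15,0,0,0],[0,0.15,0,0,0],[0,0.15,0,0,0],[0,0.15,0,0,0],[0,0,0,0,0]]'; python3 st.py
```

```text
time: 17.78
position: [425.2, 318.9, 83.7]
eef_rot: [[-0.951, -0.309, -0.0], [-0.309, 0.951, 0.001], [-0.0, 0.001, -1.0]]
contact_force: [-0.2, 0.5, 0.1]
gripper_width: 0.2
gripper_force: 0.0
scene orange 4 [-72.   3. 119.]
[(-32, np.float64(-27.0), np.float64(69.0)), (-24, np.float64(-20.0), np.float64(85.0)), (-16, np.float64(-12.0), np.float64(103.0)), (-8, np.float64(-4.0), np.float64(111.0)), (0, np.float64(3.0), np.float64(110.0)), (8, np.float64(9.0), np.float64(113.0))]
side orange 1 [-77.   7. 116.]
[(-40, np.float64(-36.0), np.float64(67.0)), (-32, np.float64(-27.0), np.float64(104.0)), (-24, np.float64(-20.0), np.float64(107.0)), (-16, np.float64(-13.0), np.float64(98.0)), (-8, np.float64(-4.0), np.float64(96.0)), (0, np.float64(5.0), np.float64(88.0))]
wrist orange 498 [-70.   4. 117.]
[(-40, np.float64(-34.0), np.float64(70.0)), (-32, np.float64(-27.0), np.float64(87.0)), (-24, np.float64(-20.0), np.float64(111.0)), (-16, np.float64(-12.0), np.float64(119.0)), (-8, np.float64(-4.0), np.float64(103.0)), (0, np.float64(4.0), np.float64(98.0)), (8, np.float64(9.0), np.float64(117.0))]
```

Strap now at about 0.95 rad and following. Continuing over and down.

```bash
python3 -m inch '[[0,0.1,0.05,0,0],[0,0.1,0.05,0,0],[0,0.1,0.1,0,0],[0,0.1,0.1,0,0],[0,0.05,0.1,0,0],[0,0,0.1,0,0],[0,0,0,0,0]]'; python3 st.py
```

```text
time: 18.52
position: [419.7, 334.6, 62.7]
eef_rot: [[-0.951, -0.308, -0.001], [-0.308, 0.951, -0.0], [0.001, 0.0, -1.0]]
contact_force: [-0.3, -0.9, 0.4]
gripper_width: 0.2
gripper_force: 0.0
scene orange 15 [-69.  18.  86.]
[(-32, np.float64(-29.0), np.float64(74.0)), (-24, np.float64(-20.0), np.float64(97.0)), (-16, np.float64(-13.0), np.float64(94.0)), (-8, np.float64(-2.0), np.float64(79.0)), (0, np.float64(3.0), np.float64(92.0)), (8, np.float64(12.0), np.float64(96.0)), (16, np.float64(19.0), np.float64(106.0)), (24, np.float64(29.0), np.float64(89.0)), (32, np.float64(37.0), np.float64(131.0))]
side orange 6 [-80.  15.  92.]
[(-40, np.float64(-36.0), np.float64(66.0)), (-32, np.float64(-27.0), np.float64(109.0)), (-24, np.float64(-22.0), np.float64(86.0)), (-16, np.float64(-11.0), np.float64(97.0)), (-8, np.float64(-5.0), np.float64(97.0)), (0, np.float64(3.0), np.float64(87.0)), (8, np.float64(11.0), np.float64(113.0)), (16, np.float64(21.0), np.float64(95.0))]
wrist orange 851 [-69.  24.  89.]
[(-40, np.float64(-34.0), np.float64(70.0)), (-32, np.float64(-28.0), np.float64(94.0)), (-24, np.float64(-20.0), np.float64(93.0)), (-16, np.float64(-13.0), np.float64(106.0)), (-8, np.float64(-4.0), np.float64(99.0)), (0, np.float64(4.0), np.float64(112.0)), (8, np.float64(12.0), np.float64(110.0)), (16, np.float64(20.0), np.float64(106.0)), (24, np.float64(27.0), np.float64(110.0)), (32, np.float64(37.0), np.float64(137.0)), (40, np.float64(41.0), np.float64(139.0))]
```

```bash
python3 -m inch '[[0,0,0.07,0,0],[0,0,0.07,0,0],[0,0,0.05,0,0],[0,0,0,0,0],[0,0,0,0,0]]'; python3 -m inch '[[0,0,0.05,0,0],[0,0,0,0,0],[0,0,0,0,0]]'; python3 st.py | grep orange
```

```text
time: 19.08
position: [420.3, 333.7, 55.7]
eef_rot: [[-0.952, -0.307, -0.001], [-0.307, 0.952, -0.001], [0.001, -0.001, -1.0]]
contact_force: [-0.6, 0.6, 0.2]
gripper_width: -0.2
gripper_force: 0.0
time: 19.33
position: [420.3, 333.8, 53.8]
eef_rot: [[-0.952, -0.307, -0.0], [-0.307, 0.952, -0.0], [0.0, -0.0, -1.0]]
contact_force: [0.1, -0.2, 0.1]
gripper_width: 0.3
gripper_force: 0.0
scene orange 19 [-69.  25.  78.]
side orange 4 [-78.  19.  81.]
wrist orange 1006 [-68.  26.  78.]
```

Top of strap end at z≈78, angle about 0.15–0.19. A few more millimetres, watching force.

```bash
python3 -m inch '[[0,0,0.05,0,0],[0,0,0.03,0,0],[0,0,0,0,0],[0,0,0,0,0]]'; python3 -m inch '[[0,0,0.05,0,0],[0,0,0,0,0],[0,0,0,0,0]]';python3 -m inch '[[0,0,0.04,0,0],[0,0,0,0,0],[0,0,0,0,0]]'; python3 st.py | grep orange
```

```text
time: 19.82
position: [420.4, 333.9, 50.6]
eef_rot: [[-0.952, -0.307, -0.0], [-0.307, 0.952, -0.0], [0.0, -0.0, -1.0]]
contact_force: [-0.3, 0.2, 0.2]
gripper_width: 0.2
gripper_force: 0.0
time: 20.07
position: [420.4, 333.8, 48.6]
eef_rot: [[-0.952, -0.307, -0.0], [-0.307, 0.952, -0.0], [0.0, -0.0, -1.0]]
contact_force: [0.3, -0.4, 0.1]
gripper_width: 0.0
gripper_force: 0.0
time: 20.32
position: [420.4, 333.9, 47.1]
eef_rot: [[-0.952, -0.307, -0.0], [-0.307, 0.952, -0.0], [0.0, -0.0, -1.0]]
contact_force: [-0.7, 0.7, 0.3]
gripper_width: -0.3
gripper_force: 0.0
scene orange 21 [-70.  26.  68.]
side orange 4 [-79.  16.  73.]
wrist orange 980 [-68.  27.  69.]
```

```bash
python3 -m inch '[[0,0,0.04,0,0],[0,0,0,0,0],[0,0,0,0,0]]'; python3 -m inch '[[0,0,-0.3,0,0],[0,0,-0.6,0,0],[0,0,-0.9,0,0],[0,0,-0.9,0,0],[0,0,-0.9,0,0],[0,0,-0.9,0,0],[0,0,0,0,0],[0,0,0,0,0],[0,0,0,0,0]]'; python3 st.py; python3 rod.py wrist10; python3 go.py 420 334 200 1.881
```

```text
time: 20.72
position: [420.6, 334.1, 46.4]
eef_rot: [[-0.952, -0.307, 0.0], [-0.307, 0.952, 0.0], [-0.0, -0.0, -1.0]]
contact_force: [-1.5, -0.2, 5.8]
gripper_width: -0.1
gripper_force: 2.9
time: 21.47
position: [419.9, 333.5, 225.0]
eef_rot: [[-0.952, -0.307, -0.001], [-0.307, 0.952, -0.001], [0.001, -0.001, -1.0]]
contact_force: [0.2, -0.3, -0.6]
gripper_width: -0.1
gripper_force: 0.0
scene orange 26 [-69.  27.  68.]
[(-40, np.float64(-34.0), np.float64(69.0)), (-32, np.float64(-28.0), np.float64(69.0)), (-24, np.float64(-20.0), np.float64(67.0)), (-16, np.float64(-12.0), np.float64(67.0)), (-8, np.float64(-4.0), np.float64(67.0)), (0, np.float64(4.0), np.float64(66.0)), (8, np.float64(12.0), np.float64(66.0)), (16, np.float64(19.0), np.float64(67.0)), (24, np.float64(28.0), np.float64(67.0)), (32, np.float64(35.0), np.float64(66.0))]
side orange 6 [-70.  26.  68.]
[(-40, np.float64(-35.0), np.float64(66.0)), (-24, np.float64(-19.0), np.float64(68.0)), (-16, np.float64(-11.0), np.float64(67.0)), (-8, np.float64(-2.0), np.float64(66.0)), (8, np.float64(10.0), np.float64(67.0)), (16,
[... 368 characters left out ...]
0)), (8, np.float64(12.0), np.float64(67.0)), (16, np.float64(20.0), np.float64(67.0)), (24, np.float64(28.0), np.float64(68.0)), (32, np.float64(33.0), np.float64(68.0))]
brass [304 141  22  22 436] med [404. 324.  61.] mid [404.6 324.5] len 21 ang 0.689 z [48. 63.]
brass [121 157  29  33 324] med [482. 161.  46.] mid [481.1 161.1] len 37 ang -0.323 z [42. 50.]
brass [ 305  183   20   71 1367] med [466. 344.  61.] mid [467.4 344.8] len 74 ang 0.316 z [54. 64.]
brass [ 92 216  20  18 188] med [540. 144.  59.] mid [540.4 143.5] len 21 ang -0.421 z [56. 61.]
t 21.67 pos [419.7 333.4 224. ] tooly 1.883 F [-0.1  0.1 -0.7] w -0.1 g 0.0
turn units 0.02 then shift units [-0.01  0.01  0.6 ] norm 0.6
```

View pics/wrist10.png

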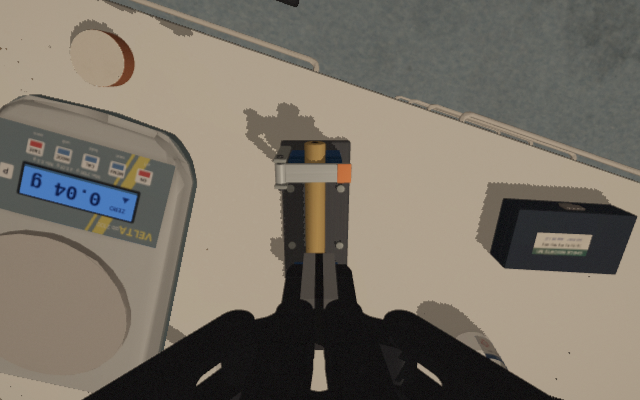

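The strap lies level across the rod (275–351, 173), the rod sits in both notches, and the arm is clear.

```bash
python3 -c "
from bench import job; print(job.close_job())"
```

```text
the job is handed in; nothing more can be done
None
```

The brass rod is seated in both V-notches about 3 mm off centre along the groove, the strap lies level on it, and the steel rod was left in the rack; the job is handed in at about 21.7 s with no verdict returned.

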